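# Gauge two fired sleeves, then index the banding wheel three clicks

## Robot

A 6-joint arm with a two-finger parallel gripper is mounted at the origin on the work surface. World frame = base frame: x ahead of the robot, y to its left, z up, the work surface at z = 0. Lengths are in m, angles in degrees, forces in N, time in s.
With the tool pointing down it reaches from about 0.375 to 0.9 m from the base axis. Payload 3.1 kg.
Tool frame: the origin (TCP) lies at the very end of the fingers, on their centre line; the grasp point (between the pads) lies 19 mm behind it (bot.hold_point_z is the z of the grasp point in the tool frame, in m); z points along the fingers, y is the direction in which the jaws open and shut (so a half turn about z gives the same grasp; the last joint's range is limited). The gripper opens to 87 mm and grips with 3 to 60 N. Pads are 19 mm wide; open, the fingers measure 117 mm over their backs; the gripper's body (75 mm by 190 mm) begins 51 mm behind the grasp point.
Start: joints at [-76.404, 30.224, 82.088, -0, 67.689, -10.227], TCP at [0.252, -0.572, 0.223] pointing down, gripper open.
Joint ranges: [-176.69, 176.69], [-43.24, 126.21], [12.49, 139.97], [-82, 262], [0, 151.66], [-163.58, 163.58]. Speed limits (degrees/s): [159.86, 159.86, 180, 180, 180, 180].

## Interface

Orientations are given as a 3x3 rotation matrix whose columns are the frame's x, y, z axes.
In Python, from rig import bot gives the robot as it stands.
- The arm moves only by the tool servo_tool, never from a script. Its argument "increments" is a list of rows, each a list of 3 entries, a list of its own where there are three numbers: the closure, from 0 (fully open) to 1 (shut), then the shift along the tool's x, y, z in mm, then the turn about the tool's z in degrees. In form: [[claw, [x, y, z], turn], ...]. A call has 1 to 5 rows; each row shifts and turns the commanded pose from where the row before left it, along the tool's axes as they then stand; what a row does not reach is not made up. A row lasts 1/8 s, in which the tool goes at most 62.5 mm and 10.7 degrees, less where a joint would pass 70% of its speed; a pose out of reach is approached as far as the arm can. A call with a gripper value outside its range is refused whole. The fingers move at their own pace and stop on an object; the grip force is fixed at half the most. Time passes only in rows, so rows that do not move let the fingers close. It gives the time, the measured TCP pose, the force and the opening at its end, in the units of the state.
- bot.read_state(): the state, without advancing time (a new reading comes with each control period).
- bot.capture(name): name is "side" or "top"; returns (picture, depth): 420x560x3 uint8, blue, green, red; 420x560 float32, m along the optical axis (not along the pixel's ray), 0 where there is no reading.
- bot.camera_info(name): a dict with "K" (3x3 intrinsics, pixels), "R" (3x3) and "t" (3): a world point X has camera coordinates R X + t. Camera axes: x right, y down, z forward; pixel columns grow to the right and rows downward; lengths in m; the calibration is good to about 2 mm. A picture is of the moment at which its call begins. camera_info takes no time and is no camera call.
- bot.hand_in(): hands the job in, once; it reports no verdict.
Trained networks look in the newest picture that a camera, given by its name, has taken for a name from the list of things; names that differ only in an ending like _2 or _b are one class to them, and where a whole thing is asked for, a point or a joint stands for the part that bears it (a point fixed in the world has none). Each returns a list of dicts, best first, with "p" (0 to 1); they miss things now and then, are a little off and sometimes report something else, mostly with a low value. They report only what shows in the picture. A call takes as long as a camera call. They do not tell look-alikes from the thing itself.
- bot.find_in(camera, thing): "bbox" ([left, top, right, bottom] in pixels, round what is visible of it).
- bot.trace(camera, thing): "region" (420x560 bool, what is visible of it) and "bbox" ([left, top, right, bottom] in pixels, round what is visible of it).
The state is a dict: "time_s": time; "joint_positions": joint angles; "qvel": joint speeds; "tau": joint torques, N m; "position": TCP position; "tcp_rot": TCP orientation; "force": force on the tool from outside, world axes, zero at the start; "moment": the same for the moment, N m; "opening": opening from 0.0 (shut) to 1.0 (fully open).
Only numpy, scipy, OpenCV 4.12 (cv2) and the standard library are available. Lean on these libraries where they do the work, as an engineer would, in place of code of your own. Each camera call takes 0.05 s, during which the arm holds its last target.

## Task

Two fired clay sleeves stand on the wooden ware board; one has shrunk too far in the kiln. Find the one that slides all the way down over the steel pin of the green indexing wheel and leave it seated there, and set the other in the grey tray (they are brittle, so do not drop them, and leave the clay block, the brush and the hand tool alone). Then, with both let go, turn the red index knob clockwise from its home mark one click at a time, resting half a second in each click, to the third click and no further, and finish while still gripping the knob there: do not let go of it.

Things in the scene. Friction and masses are not known exactly. Their poses are not given: they have to be found in the camera images.
- index_head: green housing of the indexing wheel, 300 mm (its x) x 130 mm (its y) and 60 mm high, fixed to the table; origin at the centre of its underside, z up. The wheel's axis stands 80 mm from the origin along its -x, the knob's axis 80 mm along its +x.
- wheel_top (a point): point on the wheel's axis at the height of the wheel's top face (85 mm above the table); axes as index_head. The wheel is an off-white disc 130 mm across; from this point a fixed upright steel pin, 20 mm in diameter, rises 40 mm, its top 4 mm tapering to 12 mm diameter. The wheel turns with the knob (same angle, the other way).
- index_knob_grip (a point): point on the knob's vertical axis at the height to grip, 97 mm above the table, in the middle of the knob's red bar. The bar is 44 mm long (the point's x), 14 mm wide (its y) and 32 mm high (its top 7 mm above the point, its foot 25 mm below, on a black disc 48 mm across whose top lies 23 mm below the point); a white line marks the +x end. The point turns with the knob: at the start its x axis is that of index_head.
- index_knob (a joint): turn of the knob in rad, clockwise seen from above; 0 at the start (home, against a stop, the white end at the large white dot). Clicks every 24 degrees (0.419 rad), marked by small black dots: first 0.419, second 0.838, third 1.257, fourth 1.676. Within each click the knob pulls itself to the middle; about 0.1 N m takes it over the crest between two clicks (halfway). It stays in a click when let go.
- sleeve_a: fired-clay sleeve (upright tube), terracotta pink, 44 mm outside diameter, 50 mm tall, about 0.11 kg; origin at the centre of its underside, z up along its bore. One sleeve's bore is 25 mm and goes over the pin down to the wheel; the other's is 17 mm and stops on the tip of the pin. Names and places do not tell which: look or try.
- sleeve_b: the other sleeve, same outside size; see sleeve_a. The two stand about 110 mm apart, within 10 mm of the middle line of the ware board, which is along the board's x.
- ware_board: wooden board 360 mm (its x) x 130 mm (its y), 18 mm thick, on the table; origin at the centre of its underside. The sleeves stand on its top, in either order, near 70 mm along its -x and 40 mm along its +x.
- tray: open grey tray, 190 x 190 mm outside, 35 mm high, walls and floor 5 mm thick, fixed to the table; origin at the centre of its underside. Empty at the start.
- clay_block: brown clay block, 50 x 60 x 45 mm, standing at one end of the ware board; not to be disturbed
- loop_tool: hand tool with a light wooden handle, lying on the table; not to be disturbed
- brush: brush with a wooden handle, lying on the table; not to be disturbed
Mind the look-alikes: they are no part of the job. What is shaped like the sleeve_a but purple is not meant.

How it is judged (in metres and radians):
On the way, in this order (a step that is already met when the one before it is completed fails the run):
1. the sleeve that fits is seated on the wheel's pin and the other lies in the tray, both let go, the knob still at home (((horizontal distance between sleeve_a and wheel_top below 0.005 m and z of sleeve_a in the frame of wheel_top between -0.004 and 0.004 m and angle between sleeve_a's own z axis and vertical below 0.1 rad and x of sleeve_b in the frame of tray between -0.085 and 0.085 m and y of sleeve_b in the frame of tray between -0.085 and 0.085 m and z of sleeve_b in the frame of tray below 0.035 m) or (horizontal distance between sleeve_b and wheel_top below 0.005 m and z of sleeve_b in the frame of wheel_top between -0.004 and 0.004 m and angle between sleeve_b's own z axis and vertical below 0.1 rad and x of sleeve_a in the frame of tray between -0.085 and 0.085 m and y of sleeve_a in the frame of tray between -0.085 and 0.085 m and z of sleeve_a in the frame of tray below 0.035 m)) and linear speed of each of sleeve_a, sleeve_b below 0.03 m/s and contact force between the fingers and sleeve_a below 0.1 N and contact force between the fingers and sleeve_b below 0.1 N and value of joint index_knob below 0.2 rad), for 0.2 s.
2. the knob rests in click 1 (value of joint index_knob between 0.319 and 0.519 rad and velocity of joint index_knob between -0.15 and 0.15 rad/s), for 0.2 s.
3. the knob rests in click 2 (value of joint index_knob between 0.738 and 0.938 rad and velocity of joint index_knob between -0.15 and 0.15 rad/s), for 0.2 s.
4. the knob rests in the third click, gripped (value of joint index_knob between 1.157 and 1.357 rad and velocity of joint index_knob between -0.15 and 0.15 rad/s and contact force between the fingers and index_knob above 2 N), for 0.2 s.
At the end, for the whole second after the job is handed in: Fitting sleeve upright on the wheel (within 4 mm of its face, 5 mm of its axis); the other on the tray floor; both released and still; knob still at the third click (1.257 rad within 0.1), gripped with over 2 N (all of step 4 and ((horizontal distance between sleeve_a and wheel_top below 0.005 m and z of sleeve_a in the frame of wheel_top between -0.004 and 0.004 m and angle between sleeve_a's own z axis and vertical below 0.1 rad and x of sleeve_b in the frame of tray between -0.085 and 0.085 m and y of sleeve_b in the frame of tray between -0.085 and 0.085 m and z of sleeve_b in the frame of tray below 0.035 m) or (horizontal distance between sleeve_b and wheel_top below 0.005 m and z of sleeve_b in the frame of wheel_top between -0.004 and 0.004 m and angle between sleeve_b's own z axis and vertical below 0.1 rad and x of sleeve_a in the frame of tray between -0.085 and 0.085 m and y of sleeve_a in the frame of tray between -0.085 and 0.085 m and z of sleeve_a in the frame of tray below 0.035 m)) and linear speed of each of sleeve_a, sleeve_b below 0.03 m/s and contact force between the fingers and sleeve_a below 0.1 N and contact force between the fingers and sleeve_b below 0.1 N); the arm keeps its last pose, push and grip.
It fails at once if the knob is turned over the crest beyond the third click (value of joint index_knob above 1.5 rad).
It fails at once if a sleeve is dropped (falls faster than 0.7 m/s out of the grip) (linear speed of sleeve_a above 0.7 m/s and contact force between the fingers and sleeve_a below 0.05 N).
It fails at once if a sleeve is dropped (falls faster than 0.7 m/s out of the grip) (linear speed of sleeve_b above 0.7 m/s and contact force between the fingers and sleeve_b below 0.05 N).
It fails at once if a bystander is moved by more than 30 mm (distance of any of clay_block, loop_tool, brush from where it was at the start of the episode above 0.03 m).
It also fails if it takes over 72 s, if anything falls off the work surface, if the arm or the gripper's body presses on something with over 40 N, if the wrist force passes 120 N, or if a joint passes its speed limit or range.

## Working session

There is one attempt and no reset: what is moved stays moved. The work goes in short steps, Python scripts to look and compute and a tool call to move; the robot and the scene stay as the last step left them, time stands still between calls to the robot, and variables do not carry over. Pictures are saved under pics/ and viewed, and the job is handed in when it is done.

Besides the shell and the picture viewer there is one more tool, called after "Call:" as a command line: name --argument value ..., lists and objects as JSON in quotes. servo_tool: Moves the arm, as the interface text tells. Its arguments: {"type":"object","properties":{"increments":{"type":"array","items":{"type":"array"}}},"required":["increments"]}

```bash
mkdir -p pics
cat > h.py <<'E'
import numpy as np, cv2
from rig import bot
def deproj(cam, u, v, d):
    c=bot.camera_info(cam); K=np.array(c["K"]);R=np.array(c["R"]);t=np.array(c["t"]).ravel()
    p=np.stack([(u-K[0,2])/K[0,0]*d,(v-K[1,2])/K[1,1]*d,d],-1)
    return (p-t)@R
def cloud(cam,depth):
    v,u=np.mgrid[0:depth.shape[0],0:depth.shape[1]]
    return deproj(cam,u.astype(float),v.astype(float),depth.astype(float))
def proj(cam,X):
    c=bot.camera_info(cam); K=np.array(c["K"]);R=np.array(c["R"]);t=np.array(c["t"]).ravel()
    p=np.atleast_2d(X)@R.T+t; q=p@K.T
    return q[:,:2]/q[:,2:]
E
python3 - <<'E'
from h import *
print(bot.read_state())
for n in ["side","top"]:
    p,d=bot.capture(n); cv2.imwrite(f"pics/{n}0.png",p); np.savez(f"{n}0.npz",p=p,d=d)
    for th in ["index_head","index_knob_grip","sleeve_a","ware_board","tray","clay_block","loop_tool","brush"]:
        r=bot.trace(n,th)
        print(n,th,[(x["p"],x["bbox"]) for x in r][:4])
        for i,x in enumerate(r[:4]): np.save(f"m_{n}_{th}_{i}.npy",x["region"])
    c=bot.camera_info(n); R=np.array(c["R"]);print(c)
E
```

```text
{'time_s': 0.0, 'joint_positions': array([-7.64031604e+01,  3.02773429e+01,  8.21579454e+01, -8.15421820e-05,
        6.76885940e+01, -1.02276909e+01]), 'qvel': array([ 0.01111913,  0.06926734,  0.11228165,  0.00015263,  0.04365621,
       -0.05977897]), 'tau': array([ 2.09993250e-04, -4.40044534e+01, -1.76594424e+01,  6.32050401e-02,
        5.83366491e-02, -1.55919538e-04]), 'position': array([ 0.25230561, -0.57099724,  0.22158039]), 'tcp_rot': array([[ 9.14786690e-01,  4.03936941e-01, -5.09576780e-04],
       [ 4.03937082e-01, -9.14784356e-01,  2.10124585e-03],
       [ 3.82617954e-04, -2.12802869e-03, -9.99997663e-01]]), 'force': array([-0.24352139,  0.03802671,  0.55932977]), 'moment': array([-0.02845779, -0.02296524, -0.01935575]), 'opening': 0.9988787448433409}
side index_head [(0.93, [241.8, 209.2, 337.2, 259.1])]
side index_knob_grip [(0.55, [310.0, 220.1, 323.0, 231.6])]
side sleeve_a [(0.59, [268.1, 269.1, 286.4, 289.1]), (0.57, [252.5, 306.4, 271.0, 330.0])]
side ware_board [(0.62, [219.0, 307.0, 359.9, 351.6]), (0.47, [254.7, 307.0, 269.1, 332.7])]
side tray [(0.95, [237
[... 710 characters left out ...]
55.2, 233.7, 369.2, 249.4])]
top sleeve_a [(0.6, [353.9, 234.2, 368.9, 248.5]), (0.54, [355.7, 199.1, 372.8, 212.7])]
top ware_board [(0.92, [339.1, 165.9, 383.0, 275.6])]
top tray [(0.6, [149.7, 200.0, 215.3, 261.4])]
top clay_block [(0.78, [353.6, 169.0, 374.0, 188.2])]
top loop_tool [(0.52, [107.8, 213.2, 118.2, 244.8])]
top brush []
{'K': array([[427.99673745,   0.        , 273.65547385],
       [  0.        , 427.99673745, 208.34930545],
       [  0.        ,   0.        ,   1.        ]]), 'R': array([[-0.02874613, -0.99958199, -0.00308198],
       [-0.98677193,  0.02886959, -0.15952338],
       [ 0.15954567, -0.00154447, -0.98718934]]), 't': array([0.0099255 , 0.56247289, 1.39225615])}
```

View pics/side0.png

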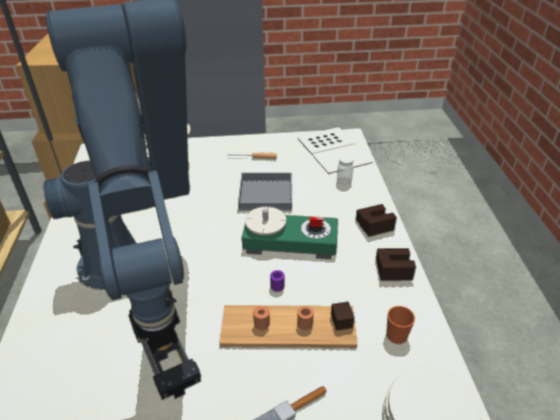

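View pics/top0.png

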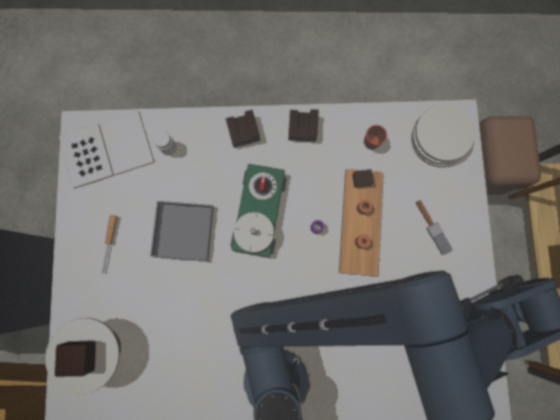

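Run:
```python
import cv2,numpy as np
t=cv2.imread("pics/top0.png"); s=cv2.imread("pics/side0.png")
a=cv2.resize(t[150:290,335:400],None,fx=4.2,fy=4.2,interpolation=cv2.INTER_CUBIC)
b=cv2.resize(s[255:350,215:365],None,fx=3.3,fy=3.3,interpolation=cv2.INTER_CUBIC)
H=max(a.shape[0],b.shape[0]); 
o=np.zeros((H,a.shape[1]+b.shape[1],3),np.uint8);o[:a.shape[0],:a.shape[1]]=a;o[:b.shape[0],a.shape[1]:]=b
print(o.shape);cv2.imwrite("pics/crop0.png",o)
```

```text
(588, 768, 3)
```

View pics/crop0.png

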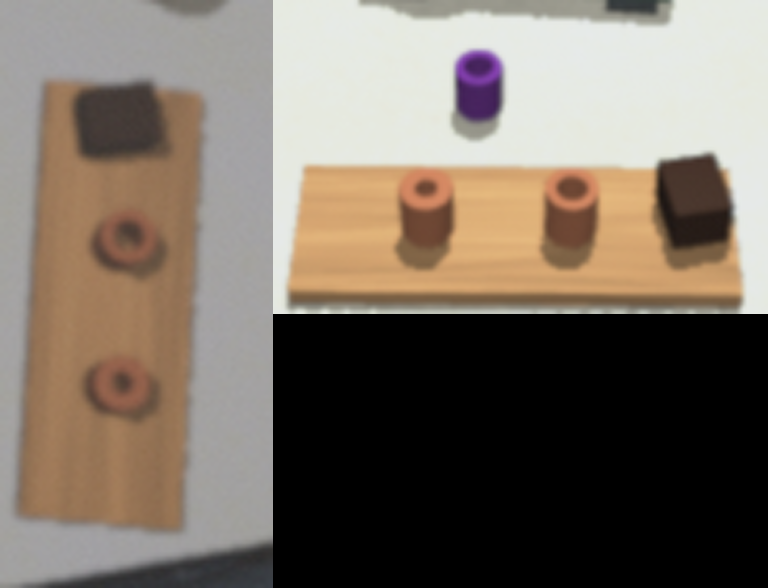

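Candidates on view: terracotta sleeves at side (261,318) and (305,318), the purple tube at side (277,280), which is a look-alike, and the big terracotta cup at side (400,325). I choose the two on the board. In the crop, the one next to the clay block (305,318) has the clearly wider bore, so it goes on the pin. The one at (261,318) goes in the tray. Next I measure positions.

Run:
```python
from h import *
from scipy.optimize import least_squares
for cam in ["side","top"]:
    z=np.load(f"{cam}0.npz");d=z["d"];p=z["p"];P=cloud(cam,d);ok=d>0
    # table height bias
    m=ok&(abs(P[...,2])<0.02); print(cam,"table z med",np.median(P[...,2][m]))
    for i in range(2):
        r=np.load(f"m_{cam}_sleeve_a_{i}.npy"); Q=P[r&ok]
        print(cam,"sleeve",i,"rgb",p[r].mean(0),"med",np.median(Q,0),"z95",np.percentile(Q[:,2],95))
        T=Q[(Q[:,2]>0.058)&(Q[:,2]<0.08)]
        if len(T)>5: print("   top",len(T),T.mean(0),(T.min(0)+T.max(0))/2)
    for th,zr in [("index_head",(0.05,0.07)),("index_head",(0.08,0.09)),("tray",(0.028,0.042)),("ware_board",(0.012,0.024)),("clay_block",(0.05,.08)),("index_knob_grip",(0.09,0.12))]:
        r=np.load(f"m_{cam}_{th}_0.npy") 
        Q=P[r&ok]; Q=Q[(Q[:,2]>zr[0])&(Q[:,2]<zr[1])]
        if len(Q)<4: print(th,len(Q)); continue
        (c,s,a)=cv2.minAreaRect((Q[:,:2]*1000).astype(np.float32))
        print(cam,th,zr,len(Q),"ctr",np.round(c,1),np.round(s,1),round(a,1),"z",np.median(Q[:,2]),"mean",Q[:,:2].mean(0))
```

```text
side table z med 0.0001313020637361137
side sleeve 0 rgb [118.43333333  55.82592593  93.5037037 ] med [ 0.49932752 -0.16626572  0.03832416] z95 0.05175945067337052
side sleeve 1 rgb [ 71.06508876  97.83727811 149.25739645] med [ 0.44332855 -0.3113934   0.06107536] z95 0.0696011323748461
   top 184 [ 0.44356851 -0.30189756  0.06631779] [ 0.44314498 -0.2990327   0.0653148 ]
side index_head (0.05, 0.07) 1677 ctr [560.8  39.4] [134.  298.5] 79.0 z 0.05934798121471065 mean [0.58668839 0.01571914]
side index_head (0.08, 0.09) 813 ctr [525.3  30.1] [130.5 232.4] 56.7 z 0.08464580155971668 mean [0.48776276 0.05147449]
side tray (0.028, 0.042) 309 ctr [499.4 304.3] [203.8 188.6] 84.3 z 0.03322719338863052 mean [0.49029307 0.2905713 ]
side ware_board (0.012, 0.024) 4039 ctr [ 514.7 -305.9] [136.5 360.1] 82.9 z 0.017707963962768664 mean [ 0.49786972 -0.31632011]
side clay_block (0.05, 0.08) 392 ctr [ 658.4 -313.4] [50.7 63.9] 5.8 z 0.06226432684552047 mean [ 0.65763529 -0.31686399]
side index_knob_grip (0.09, 0.12) 70 ctr [636.4  25. ] [18.9 40.6] 80.3 z 0.09932999839179543 mean [0.63632414 0.0
[... 498 characters left out ...]
2024 ctr [560.1  46. ] [130.2 300.4] 78.2 z 0.059754482825391864 mean [0.59332795 0.03751265]
top index_head (0.08, 0.09) 1121 ctr [531.3  66.8] [228.6 127.8] 5.9 z 0.08468810471879507 mean [0.4820093 0.0611898]
top tray (0.028, 0.042) 349 ctr [498.9 307. ] [191.4 189.8] 83.9 z 0.034392308498962056 mean [0.50100888 0.30806577]
top ware_board (0.012, 0.024) 2924 ctr [ 513.6 -302.7] [130.9 358.5] 83.3 z 0.017509796160383513 mean [ 0.49062325 -0.29960285]
top clay_block (0.05, 0.08) 271 ctr [ 657.2 -309.7] [49.5 61.2] 5.3 z 0.061756532280494686 mean [ 0.65639944 -0.30850164]
top index_knob_grip (0.09, 0.12) 61 ctr [636.9  29.8] [13.8 42.4] 77.5 z 0.10291107649671152 mean [0.63656644 0.02941207]
```

Run:
```python
from h import *
from scipy.optimize import minimize
def ray(cam,uv,z):
    c=bot.camera_info(cam);K=np.array(c["K"]);R=np.array(c["R"]);t=np.array(c["t"]).ravel()
    q=np.c_[uv,np.ones(len(uv))]@np.linalg.inv(K).T@R; o=-R.T@t
    s=(z-o[2])/q[:,2]; return o+q*s[:,None]
for cam in ["side","top"]:
    z=np.load(f"{cam}0.npz");d=z["d"];p=z["p"];P=cloud(cam,d);ok=d>0
    hsv=cv2.cvtColor(p,cv2.COLOR_BGR2HSV)
    uv=proj(cam,[.482,.058,.085])[0]
    r=np.hypot(P[...,0]-.482,P[...,1]-.058)
    m=ok&(P[...,2]>.08)&(P[...,2]<.089)&(r<.08)&(hsv[...,1]<90)
    cs=max(cv2.findContours(m.astype(np.uint8),0,1)[0],key=cv2.contourArea)[:,0,:].astype(float)
    Q=ray(cam,cs,np.full(len(cs),.085))[:,:2]*1000
    from scipy.optimize import least_squares
    f=least_squares(lambda x:np.hypot(Q[:,0]-x[0],Q[:,1]-x[1])-x[2],[482,58,65],loss="soft_l1")
    print(cam,"wheel circle",f.x)
    m2=ok&(P[...,2]>.115)&(P[...,2]<.135)&(r<.04); Q=P[m2]; print("pin pts",len(Q),Q.mean(0),Q.min(0),Q.max(0))
    # sleeves: terracotta blob fit by projected silhouette of cylinder
    red=((p[...,2].astype(int)-p[...,0])>35)
    for c0 in ([.443,-.298],[.558,-.307]):
        rr=np.hypot(P[...,0]-c0[0],P[...,1]-c0[1])
        S=ok&(rr<.04)&(P[...,2]>.022)
        u,v=np.nonzero(S)[::-1]
        def sil(x):
            a=np.linspace(0,2*np.pi,40);pts=np.vstack([np.c_[x[0]+.022*np.cos(a),x[1]+.022*np.sin(a),np.full(40,h)] for h in (.018,.068)])
            im=np.zeros((420*1,560),np.uint8)
            hull=cv2.convexHull((proj(cam,pts)*256).round().astype(np.int32))
            k=cv2.fillConvexPoly(np.zeros((420,560),np.uint8),hull,255,cv2.LINE_AA,8)
            return k/255.
        S2=S.astype(float)
        best=min(((np.abs(sil([c0[0]+dx,c0[1]+dy])-S2).sum(),c0[0]+dx,c0[1]+dy) for dx in np.arange(-.008,.0081,.001) for dy in np.arange(-.008,.0081,.001)))
        print(cam,"sleeve",best,S.sum())
        # top ring hole
        T=ok&(rr<.03)&(P[...,2]>.062); Q=P[T]; 
        cs=max(cv2.findContours(T.astype(np.uint8),0,1)[0],key=cv2.contourArea)[:,0,:].astype(float)
        Q=ray(cam,cs,np.full(len(cs),.068))[:,:2]*1000
        f=least_squares(lambda x:np.hypot(Q[:,0]-x[0],Q[:,1]-x[1])-x[2],[c0[0]*1000,c0[1]*1000,22],loss="soft_l1");print("   ring",f.x)
```

```text
side wheel circle [481.50611161  57.00750024  63.82572902]
pin pts 29 [0.4818286  0.05550447 0.1217171 ] [0.47221852 0.04698743 0.1162268 ] [0.49098996 0.06397914 0.12683522]
side sleeve (np.float64(77.89411764705882), np.float64(0.444), np.float64(-0.299)) 355
   ring [ 443.64574971 -300.9005703    21.41050905]
side sleeve (np.float64(71.87450980392157), np.float64(0.559), np.float64(-0.311)) 354
   ring [ 559.07907561 -313.7308934    21.73482587]
top wheel circle [481.2473153   62.15025429  62.72317293]
pin pts 32 [0.48139638 0.06239611 0.12195617] [0.47305261 0.05447353 0.11782054] [0.48967228 0.07041603 0.12737327]
top sleeve (np.float64(57.431372549019606), np.float64(0.442), np.float64(-0.296)) 182
   ring [ 442.79088865 -294.9903234    20.26456301]
top sleeve (np.float64(66.64313725490196), np.float64(0.561), np.float64(-0.309)) 177
   ring [ 558.13005311 -308.18661873   20.46836207]
```

```bash
cat > go.py <<'E'
import sys; from h import *
# usage: go.py x y z [yaw]  (mm,deg) -> shift in tool axes
s=bot.read_state();R=np.array(s["tcp_rot"]);p=np.array(s["position"])*1000
yaw=np.degrees(np.arctan2(R[1,0],R[0,0]))
t=np.array([float(a) for a in sys.argv[1:4]])
print("t",round(s["time_s"],2),"p",p.round(1),"yaw",round(yaw,2),"F",np.round(s["force"],1),"open",round(s["opening"],3),"j",np.round(s["joint_positions"],1))
print("shift tool",(R.T@(t-p)).round(1), "turn", ((yaw-float(sys.argv[4])+180)%360-180).round(2) if len(sys.argv)>4 else "")
E
python3 go.py 559 -311 200
```

```text
t 0.9 p [ 252.5 -571.7  222.5] yaw 23.82 F [-0.1  1.  -0.3] open 0.997 j [-76.4  30.2  82.1   0.   67.7 -10.2]
shift tool [ 385.7 -114.7   22.6] turn
```

Call:
servo_tool --increments '[[0,[43,-13,0],0],[0,[43,-13,0],0],[0,[43,-13,0],0],[0,[43,-13,0],0],[0,[43,-13,0],0]]'

```text
time_s: 1.52
position: [0.424, -0.4245, 0.2227]
tcp_rot: [[0.915, 0.404, 0.0], [0.404, -0.915, -0.0], [0.0, 0.0, -1.0]]
force: [0.1, -0.4, -0.0]
opening: 0.998
```

```bash
python3 go.py 559 -311 200
```

```text
t 1.52 p [ 424.  -424.5  222.7] yaw 23.81 F [ 0.1 -0.4 -0. ] open 0.998 j [-55.7  28.3  85.8   0.   65.9  10.5]
shift tool [169.4 -49.3  22.7] turn
```

Call:
servo_tool --increments '[[0,[43,-12,5],0],[0,[43,-12,5],0],[0,[42,-12,5],0],[0,[41,-13,7],0],[0,[0,0,40],0]]'

```text
time_s: 2.15
position: [0.5622, -0.3114, 0.1629]
tcp_rot: [[0.913, 0.408, 0.007], [0.408, -0.913, -0.005], [0.005, 0.007, -1.0]]
force: [-0.4, -0.5, -0.6]
opening: 0.999
```

```bash
python3 go.py 559 -311 38
python3 - <<'E'
from h import *
im=[]
for n in ["side","top"]:
    p,d=bot.capture(n); np.savez(f"{n}1.npz",p=p,d=d)
    u,v=proj(n,[.5588,-.3109,.09])[0].astype(int); print(u,v)
    im.append(cv2.resize(p[v-50:v+50,u-60:u+60],None,fx=3.3,fy=3.3,interpolation=cv2.INTER_CUBIC))
cv2.imwrite("pics/c1.png",np.hstack(im))
E
```

```text
t 2.15 p [ 562.2 -311.4  162.9] yaw 24.07 F [-0.4 -0.5 -0.6] open 0.999 j [-39.   35.3  83.    0.1  61.2  27. ]
shift tool [ -3.4  -2.6 124.9] turn 
305 306
367 204
```

View pics/c1.png

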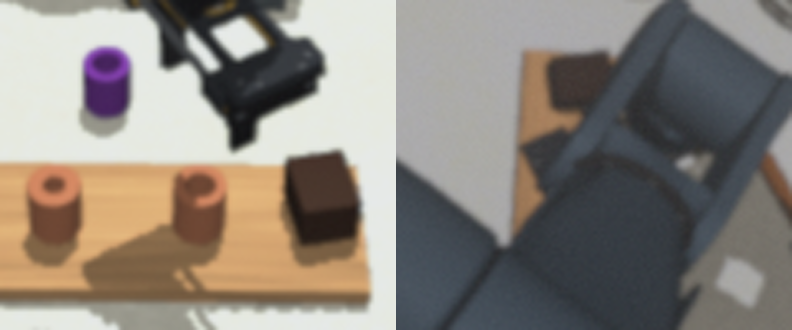

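The side view shows the open fingers straddling the wide-bore sleeve (crop 200,205) well clear of the clay block. Next is the descent.

Call:
servo_tool --increments '[[0,[-1,0,35],0],[0,[0,0,35],0],[0,[0,0,30],0],[0,[0,0,20],0],[0,[0,0,3],0]]'

```text
time_s: 2.88
position: [0.5562, -0.3128, 0.0369]
tcp_rot: [[0.915, 0.403, -0.001], [0.403, -0.915, 0.001], [-0.001, -0.002, -1.0]]
force: [0.1, -0.8, 0.2]
opening: 0.998
```

```bash
python3 go.py 559 -311 38
```

```text
t 2.88 p [ 556.2 -312.8   36.9] yaw 23.78 F [ 0.1 -0.8  0.2] open 0.998 j [-39.4  45.   87.3  -0.   47.9  26.8]
shift tool [ 3.3 -0.6 -1.1] turn
```

Call:
servo_tool --increments '[[0,[3,0,0],0],[0.4,[0,0,0],0],[1,[0,0,0],0],[1,[0,0,0],0],[1,[0,0,0],0]]'

```text
time_s: 3.5
position: [0.5596, -0.3115, 0.0378]
tcp_rot: [[0.915, 0.404, 0.0], [0.404, -0.915, -0.0], [0.0, 0.0, -1.0]]
force: [-0.2, 1.1, 0.5]
opening: 0.627
```

```bash
python3 go.py 559 -311 160
```

```text
t 3.5 p [ 559.6 -311.5   37.8] yaw 23.82 F [-0.2  1.1  0.5] open 0.627 j [-39.1  45.   87.    0.   48.   27.1]
shift tool [  -0.3   -0.7 -122.2] turn
```

Call:
servo_tool --increments '[[1,[0,0,0],0],[1,[0,0,0],0],[1,[0,0,0],0],[1,[0,0,-15],0],[1,[0,0,-30],0]]'

```text
time_s: 4.12
position: [0.5587, -0.3109, 0.0822]
tcp_rot: [[0.915, 0.404, -0.002], [0.404, -0.915, 0.002], [-0.001, -0.003, -1.0]]
force: [0.4, -0.6, -1.9]
opening: 0.5
```

```bash
python3 go.py 481.4 59.6 180
python3 - <<'E'
from h import *
p,d=bot.capture("side"); np.savez("side2.npz",p=p,d=d)
u,v=proj("side",[.5588,-.3109,.06])[0].astype(int); print(u,v)
cv2.imwrite("pics/c2.png",cv2.resize(p[v-60:v+60,u-80:u+80],None,fx=4,fy=4,interpolation=cv2.INTER_CUBIC))
E
```

```text
t 4.12 p [ 558.7 -310.9   82.2] yaw 23.82 F [ 0.4 -0.6 -1.9] open 0.5 j [-39.1  41.3  86.   -0.   52.9  27.1]
shift tool [  78.8 -370.4  -96.9] turn 
305 313
```

View pics/c2.png

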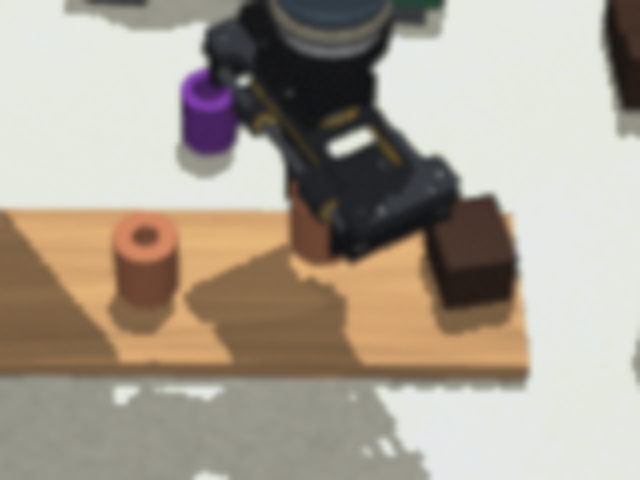

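The sleeve is held and lifted. I'll lift further and turn so that the side camera can see the sleeve between the jaws.

Call:
servo_tool --increments '[[1,[0,0,-22],-9],[1,[0,0,-22],-9.5],[1,[0,0,-22],-9.5],[1,[0,0,-22],-9.5],[1,[0,0,-20],-9.5]]'

```text
time_s: 4.8
position: [0.5596, -0.3116, 0.1918]
tcp_rot: [[0.323, 0.946, 0.001], [0.946, -0.323, -0.001], [-0.0, 0.001, -1.0]]
force: [0.3, -0.3, -1.4]
opening: 0.504
```

Call:
servo_tool --increments '[[1,[0,0,0],-9.5],[1,[0,0,0],-9.5],[1,[0,0,0],0]]'

```text
time_s: 5.18
position: [0.5595, -0.3115, 0.1909]
tcp_rot: [[0.005, 1.0, 0.0], [1.0, -0.005, -0.0], [-0.0, 0.0, -1.0]]
force: [-0.7, -0.2, -0.8]
opening: 0.498
```

```bash
python3 go.py 481.4 40 190 90
```

```text
t 5.17 p [ 559.5 -311.5  190.9] yaw 89.71 F [-0.7 -0.2 -0.8] open 0.498 j [-39.1  33.4  81.6  -0.   65.  -38.8]
shift tool [351.1 -79.9   0.7] turn -0.29
```

Call:
servo_tool --increments '[[1,[30,-7,0],0],[1,[42,-9,0],0],[1,[42,-9,0],0],[1,[42,-9,0],0],[1,[42,-9,0],0]]'

```text
time_s: 5.8
position: [0.5169, -0.1122, 0.1908]
tcp_rot: [[0.007, 1.0, 0.001], [1.0, -0.007, -0.0], [-0.0, 0.001, -1.0]]
force: [0.9, -0.2, -1.5]
opening: 0.493
```

Call:
servo_tool --increments '[[1,[42,-9,0],0],[1,[42,-9,0],0],[1,[42,-9,0],0],[1,[30,-7,0],0],[1,[16,-3,0],0]]'

```text
time_s: 6.42
position: [0.4802, 0.0601, 0.1908]
tcp_rot: [[0.004, 1.0, 0.0], [1.0, -0.004, -0.0], [-0.0, 0.0, -1.0]]
force: [-0.6, -0.2, -1.0]
opening: 0.499
```

Call:
servo_tool --increments '[[1,[0,0,0],0],[1,[0,0,0],0]]'

```text
time_s: 6.68
position: [0.4814, 0.0578, 0.1907]
tcp_rot: [[0.004, 1.0, 0.001], [1.0, -0.004, -0.001], [-0.001, 0.001, -1.0]]
force: [-0.4, 0.0, -1.8]
opening: 0.501
```

```bash
python3 go.py 481.4 59.6 190 90
python3 - <<'E'
from h import *
im=[]
for n in ["side","top"]:
    p,d=bot.capture(n); np.savez(f"{n}3.npz",p=p,d=d)
    u,v=proj(n,[.4814,.0596,.14])[0].astype(int); print(n,u,v)
    im.append(cv2.resize(p[v-50:v+50,u-60:u+60],None,fx=3.3,fy=3.3,interpolation=cv2.INTER_CUBIC))
cv2.imwrite("pics/c3.png",np.hstack(im))
E
```

```text
t 6.67 p [481.4  57.8 190.7] yaw 89.75 F [-0.4  0.  -1.8] open 0.501 j [ -6.4  22.2 103.8  -0.   53.9  -6.1]
shift tool [ 1.8 -0.   0.7] turn -0.25
side 264 205
top 253 229
```

View pics/c3.png

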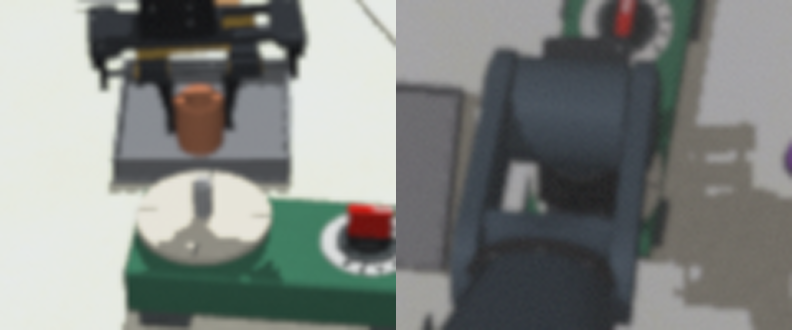

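```bash
cat > cyl.py <<'E'
from h import *
from scipy.optimize import least_squares
def cyl(Q,r,x0):
    f=least_squares(lambda x:np.hypot(Q[:,0]-x[0],Q[:,1]-x[1])-r,x0,loss="soft_l1",f_scale=.001)
    return f.x*1000, np.median(abs(f.fun))*1000,len(Q)
if __name__=="__main__":
    z=np.load("side0.npz");P=cloud("side",z["d"]);ok=z["d"]>0
    r=np.hypot(P[...,0]-.4815,P[...,1]-.057)
    for lo,hi in ((.09,.119),(.095,.116)): print("pin",cyl(P[ok&(r<.03)&(P[...,2]>lo)&(P[...,2]<hi)],.01,[.4815,.057]))
    for c in ([.443,-.3],[.559,-.312]):
        rr=np.hypot(P[...,0]-c[0],P[...,1]-c[1]); print("sl0",cyl(P[ok&(rr<.035)&(P[...,2]>.024)&(P[...,2]<.062)],.022,c))
    z=np.load("side3.npz");p=z["p"].astype(int);P=cloud("side",z["d"]);ok=z["d"]>0
    r=np.hypot(P[...,0]-.4815,P[...,1]-.057)
    red=(p[...,2]-p[...,0]>35)
    m=ok&red&(r<.04)&(P[...,2]>.15)&(P[...,2]<.24)
    Q=P[m];print(len(Q),Q.min(0),Q.max(0))
    for hi in (.2,.21): print("held",cyl(P[m&(P[...,2]<hi)],.022,[.4815,.057]))
    # pixel edges per row: pin vs sleeve
    v,u=np.nonzero(m)
    for row in range(v.min(),v.max()+1,2): print(row,u[v==row].min(),u[v==row].max(),end="; ")
    z0=np.load("side0.npz");P0=cloud("side",z0["d"]);r0=np.hypot(P0[...,0]-.4815,P0[...,1]-.057)
    v,u=np.nonzero((r0<.03)&(P0[...,2]>.095));print("pin px")
    for row in range(v.min(),v.max()+1): print(row,u[v==row].min(),u[v==row].max(),end="; ")
    print(proj("side",[[.4814,.0578,.1709],[.4814,.0578-.022,.1709],[.4814,.0596,.1]]))
E
python3 cyl.py
```

```text
pin (array([481.59090215,  60.94329821]), np.float64(1.5925604513874898), 47)
pin (array([481.39806496,  61.0366906 ]), np.float64(1.5117629306194034), 30)
sl0 (array([ 443.82508783, -298.29019802]), np.float64(1.0657341870952686), 168)
sl0 (array([ 559.28771642, -311.25122483]), np.float64(1.2593478934271423), 200)
255 [0.45732593 0.03055514 0.17253201] [0.50269301 0.07857947 0.2280794 ]
held (array([481.65050944,  58.87952951]), np.float64(1.3294305445724353), 81)
held (array([481.70935945,  58.40383098]), np.float64(1.61758776181576), 129)
181 261 267; 183 258 270; 185 256 271; 187 257 270; 189 258 270; 191 258 270; 193 258 270; 195 258 270; 197 259 270; 199 259 269; 201 263 266; pin px
209 263 267; 210 262 268; 211 262 268; 212 262 268; 213 262 268; 214 263 268; 215 263 268; 216 263 268; 217 263 268; 218 264 266; [[264.44875357 197.85151282]
 [264.97322459 202.23154213]
 [265.06870798 215.53706891]]
```

Call:
servo_tool --increments '[[1,[2,0,20],0],[1,[0,0,15],0],[1,[0,0,6],0],[1,[0,0,4],0],[1,[0,0,2],0]]'

```text
time_s: 7.4
position: [0.481, 0.0605, 0.1437]
tcp_rot: [[0.004, 1.0, 0.001], [1.0, -0.004, -0.0], [-0.0, 0.001, -1.0]]
force: [0.4, -0.6, -1.1]
opening: 0.494
```

```bash
python3 go.py 481.4 59.6 105 90
```

```text
t 7.4 p [481.   60.5 143.7] yaw 89.8 F [ 0.4 -0.6 -1.1] open 0.494 j [ -6.1  26.6 106.4  -0.   46.9  -5.9]
shift tool [-0.9  0.3 38.7] turn -0.2
```

Call:
servo_tool --increments '[[1,[0,0,2],0],[1,[0,0,2],0],[1,[0,0,2],0],[1,[0,0,2],0],[1,[0,0,0],0]]'

```text
time_s: 8.02
position: [0.4806, 0.0608, 0.1354]
tcp_rot: [[0.003, 1.0, -0.0], [1.0, -0.003, 0.0], [0.0, -0.0, -1.0]]
force: [0.5, 0.8, -1.9]
opening: 0.499
```

```bash
python3 go.py 481.4 59.6 105 90;python3 - <<'E'
from h import *
p,d=bot.capture("side"); np.savez("side4.npz",p=p,d=d)
u,v=proj("side",[.4814,.0596,.13])[0].astype(int)
cv2.imwrite("pics/c4.png",cv2.resize(p[v-45:v+45,u-60:u+60],None,fx=5,fy=5,interpolation=cv2.INTER_CUBIC))
E
```

```text
t 8.03 p [480.6  60.8 135.4] yaw 89.82 F [ 0.5  0.8 -1.9] open 0.499 j [ -6.   27.4 106.9   0.   45.7  -5.9]
shift tool [-1.2  0.8 30.4] turn -0.18
```

View pics/c4.png

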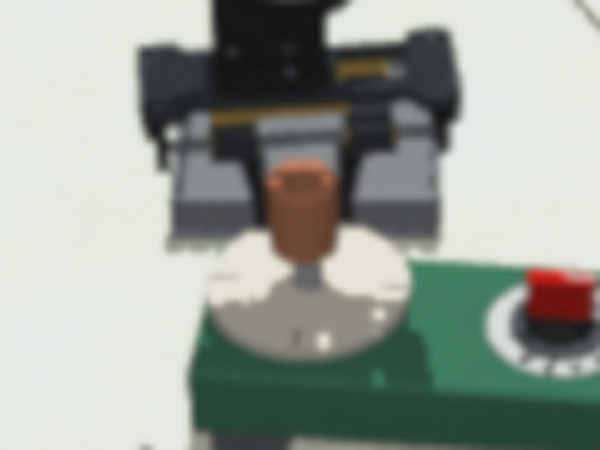

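The sleeve's lower edge is now 10 mm below the pin's top with no contact force, and the pin's foot shows under it at crop (305,275). I'll keep going down.

Call:
servo_tool --increments '[[1,[-0.5,0.5,7],0],[1,[0,0,8],0],[1,[0,0,7],0],[1,[0,0,4],0],[1,[0,0,2],0]]'

```text
time_s: 8.7
position: [0.481, 0.0602, 0.1071]
tcp_rot: [[0.003, 1.0, -0.001], [1.0, -0.003, 0.0], [0.0, -0.001, -1.0]]
force: [0.5, 0.1, -0.1]
opening: 0.498
```

```bash
python3 go.py 481.4 59.6 105 90
```

```text
t 8.7 p [481.   60.2 107.1] yaw 89.82 F [ 0.5  0.1 -0.1] open 0.498 j [ -6.1  30.4 108.    0.   41.6  -5.9]
shift tool [-0.6  0.4  2.1] turn -0.18
```

Call:
servo_tool --increments '[[1,[0,0,1],0],[1,[0,0,1],0],[1,[0,0,0],0]]'

```text
time_s: 9.07
position: [0.4812, 0.0602, 0.1056]
tcp_rot: [[0.003, 1.0, 0.0], [1.0, -0.003, -0.0], [-0.0, 0.0, -1.0]]
force: [0.5, 0.1, -0.7]
opening: 0.494
```

```bash
python3 go.py 481.4 59.6 105 90
```

```text
t 9.07 p [481.2  60.2 105.6] yaw 89.83 F [ 0.5  0.1 -0.7] open 0.494 j [ -6.1  30.6 108.1   0.   41.3  -5.9]
shift tool [-0.6  0.2  0.6] turn -0.17
```

Call:
servo_tool --increments '[[1,[0,0,0.5],0],[1,[0,0,0.5],0],[1,[0,0,0],0]]'

```text
time_s: 9.45
position: [0.4812, 0.0602, 0.1045]
tcp_rot: [[0.003, 1.0, 0.0], [1.0, -0.003, 0.0], [0.0, 0.0, -1.0]]
force: [-0.7, -0.1, -1.1]
opening: 0.499
```

Call:
servo_tool --increments '[[0.47,[0,0,0],0],[0.42,[0,0,0],0],[0.2,[0,0,0],0],[0,[0,0,0],0],[0,[0,0,0],0]]'

```text
time_s: 10.07
position: [0.4812, 0.0602, 0.1046]
tcp_rot: [[0.003, 1.0, 0.0], [1.0, -0.003, 0.0], [0.0, 0.0, -1.0]]
force: [0.8, 0.3, -0.2]
opening: 0.837
```

Call:
servo_tool --increments '[[0,[0,0,0],0],[0,[0,0,0],0],[0,[0,0,-10],0],[0,[0,0,-30],0],[0,[0,0,-40],0]]'

```text
time_s: 10.7
position: [0.4805, 0.0603, 0.1853]
tcp_rot: [[0.003, 1.0, -0.002], [1.0, -0.003, 0.0], [0.0, -0.002, -1.0]]
force: [1.2, -0.2, -0.1]
opening: 0.998
```

```bash
python3 go.py 443.5 -298 200 24;python3 - <<'E'
from h import *
p,d=bot.capture("side"); np.savez("side5.npz",p=p,d=d)
u,v=proj("side",[.4814,.0596,.13])[0].astype(int)
cv2.imwrite("pics/c5.png",cv2.resize(p[v-45:v+45,u-60:u+60],None,fx=5,fy=5,interpolation=cv2.INTER_CUBIC))
E
```

```text
t 10.7 p [480.5  60.3 185.3] yaw 89.82 F [ 1.2 -0.2 -0.1] open 0.998 j [ -6.1  22.7 104.1   0.   53.3  -5.9]
shift tool [-358.4  -35.9  -14.7] turn 65.82
```

View pics/c5.png

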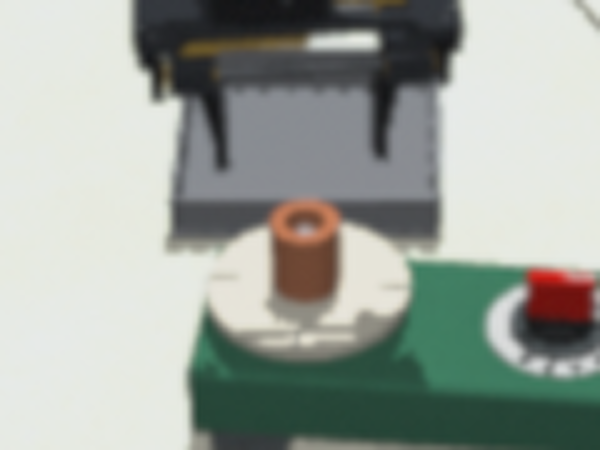

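The sleeve is seated on the wheel, with the pin tip visible in its bore at crop (305,222). Now the small-bore one at about (443.5, -298).

Call:
servo_tool --increments '[[0,[-34,-4,-5],0],[0,[-44,-4,-5],0],[0,[-44,-4,0],0],[0,[-44,-5,0],0],[0,[-44,-5,0],0]]'

```text
time_s: 11.38
position: [0.4584, -0.1512, 0.1952]
tcp_rot: [[0.003, 1.0, 0.001], [1.0, -0.003, -0.001], [-0.001, 0.001, -1.0]]
force: [0.7, -0.4, 0.2]
opening: 1.001
```

Call:
servo_tool --increments '[[0,[-44,-5,0],0],[0,[-44,-4,0],0],[0,[-37,-4,20],0],[0,[-23,-1,30],0],[0,[0,0,30],0]]'

```text
time_s: 12.0
position: [0.4446, -0.3005, 0.1145]
tcp_rot: [[0.006, 1.0, 0.002], [1.0, -0.006, -0.003], [-0.003, 0.002, -1.0]]
force: [-0.4, 0.4, 0.3]
opening: 0.998
```

```bash
python3 go.py 443.5 -298 38 90
```

```text
t 12.0 p [ 444.6 -300.5  114.5] yaw 89.68 F [-0.4  0.4  0.3] open 0.998 j [-46.   32.4 100.6  -0.   46.8 -45.7]
shift tool [ 2.7 -1.3 76.5] turn -0.32
```

Call:
servo_tool --increments '[[0,[1,-1,25],0],[0,[1,0,25],0],[0,[0,0,18],0],[0,[0,0,8],0],[0.4,[0,0,0],0]]'

```text
time_s: 12.62
position: [0.4431, -0.2957, 0.0386]
tcp_rot: [[0.003, 1.0, -0.0], [1.0, -0.003, 0.0], [0.0, -0.0, -1.0]]
force: [0.2, -0.2, 0.2]
opening: 0.95
```

```bash
python3 go.py 443.5 -298 38 90
```

```text
t 12.62 p [ 443.1 -295.7   38.6] yaw 89.82 F [ 0.2 -0.2  0.2] open 0.95 j [-45.7  39.8 103.2   0.   37.  -45.6]
shift tool [-2.3  0.4  0.6] turn -0.18
```

Call:
servo_tool --increments '[[1,[0,0,0],0],[1,[0,0,0],0],[1,[0,0,0],0],[1,[0,0,0],0],[1,[0,0,0],0]]'

```text
time_s: 13.25
position: [0.4432, -0.2958, 0.0388]
tcp_rot: [[0.003, 1.0, 0.0], [1.0, -0.003, -0.0], [-0.0, 0.0, -1.0]]
force: [0.1, 0.1, 2.6]
opening: 0.502
```

Call:
servo_tool --increments '[[1,[0,0,0],0],[1,[0,0,0],0],[1,[0,0,-15],0],[1,[0,0,-30],0],[1,[0,0,-35],0]]'

```text
time_s: 13.88
position: [0.4425, -0.2951, 0.1193]
tcp_rot: [[0.003, 1.0, -0.001], [1.0, -0.003, 0.001], [0.001, -0.001, -1.0]]
force: [0.8, -0.8, -1.7]
opening: 0.499
```

```bash
python3 go.py 443.5 -298 190 90;python3 - <<'E'
from h import *
p,d=bot.capture("side")
u,v=proj("side",[.4435,-.298,.1])[0].astype(int)
cv2.imwrite("pics/c6.png",cv2.resize(p[v-60:v+60,u-80:u+80],None,fx=4,fy=4,interpolation=cv2.INTER_CUBIC))
E
```

```text
t 13.88 p [ 442.5 -295.1  119.3] yaw 89.82 F [ 0.8 -0.8 -1.7] open 0.499 j [-45.7  31.8 100.8  -0.   47.5 -45.6]
shift tool [ -2.8   0.9 -70.7] turn -0.18
```

View pics/c6.png

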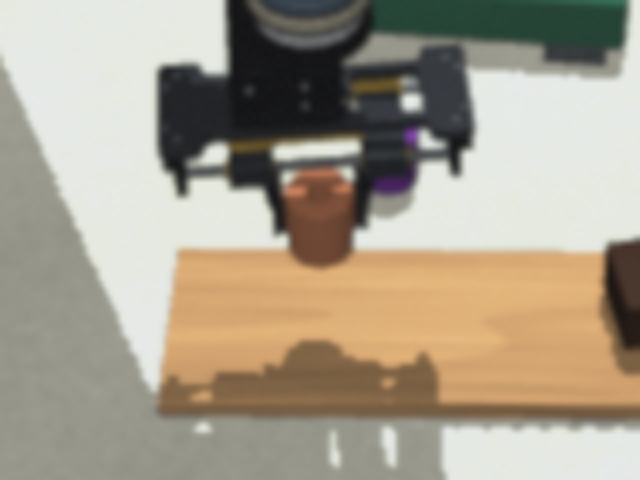

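Call:
servo_tool --increments '[[1,[15,0,-40],0],[1,[25,2,-35],0],[1,[40,4,-5],0],[1,[45,4,0],0],[1,[45,4,0],0]]'

```text
time_s: 14.55
position: [0.4573, -0.1243, 0.199]
tcp_rot: [[0.004, 1.0, 0.0], [1.0, -0.004, -0.0], [-0.0, 0.0, -1.0]]
force: [0.1, 0.8, -0.6]
opening: 0.495
```

Call:
servo_tool --increments '[[1,[45,4,0],0],[1,[45,4,0],0],[1,[45,4,0],0],[1,[45,4,0],0],[1,[45,4,0],0]]'

```text
time_s: 15.18
position: [0.4779, 0.1007, 0.1988]
tcp_rot: [[0.003, 1.0, -0.0], [1.0, -0.003, -0.0], [-0.0, -0.0, -1.0]]
force: [-0.2, 0.1, -2.2]
opening: 0.507
```

```bash
python3 go.py 499 303 190 90
```

```text
t 15.18 p [477.9 100.7 198.8] yaw 89.82 F [-0.2  0.1 -2.2] open 0.507 j [ -1.2  21.7 102.8  -0.   55.4  -1.1]
shift tool [202.4  20.5   8.8] turn -0.18
```

Call:
servo_tool --increments '[[1,[45,4,0],0],[1,[45,4,0],0],[1,[45,4,0],0],[1,[37,4,20],0],[1,[25,3,30],0]]'

```text
time_s: 15.8
position: [0.4985, 0.2983, 0.1491]
tcp_rot: [[0.002, 1.0, 0.003], [1.0, -0.002, 0.001], [0.001, 0.003, -1.0]]
force: [0.0, 0.5, -1.4]
opening: 0.503
```

Call:
servo_tool --increments '[[1,[0,0,35],0],[1,[0,0,35],0],[1,[0,0,25],0],[1,[0,0,14],0],[1,[0,0,8],0]]'

```text
time_s: 16.42
position: [0.4978, 0.2961, 0.0311]
tcp_rot: [[0.003, 1.0, -0.0], [1.0, -0.003, -0.0], [-0.0, -0.0, -1.0]]
force: [0.1, 0.3, -0.3]
opening: 0.5
```

```bash
python3 go.py 499 303 25.8 90
```

```text
t 16.43 p [497.8 296.1  31.1] yaw 89.82 F [ 0.1  0.3 -0.3] open 0.5 j [19.7 42.6 96.4  0.  41.  19.9]
shift tool [6.9 1.1 5.3] turn -0.18
```

Call:
servo_tool --increments '[[1,[0,0,3],0],[1,[0,0,1],0],[1,[0,0,1],0],[1,[0,0,0.5],0],[1,[0,0,0],0]]'

```text
time_s: 17.05
position: [0.498, 0.2962, 0.0263]
tcp_rot: [[0.003, 1.0, 0.0], [1.0, -0.003, 0.0], [0.0, 0.0, -1.0]]
force: [-0.8, 0.0, -1.8]
opening: 0.502
```

Call:
servo_tool --increments '[[0.48,[0,0,0],0],[0.4,[0,0,0],0],[0.2,[0,0,0],0],[0,[0,0,0],0],[0,[0,0,0],0]]'

```text
time_s: 17.68
position: [0.498, 0.2962, 0.0261]
tcp_rot: [[0.003, 1.0, 0.0], [1.0, -0.003, 0.0], [0.0, 0.0, -1.0]]
force: [0.6, 0.6, -0.3]
opening: 0.854
```

Call:
servo_tool --increments '[[0,[0,0,0],0],[0,[0,0,0],0],[0,[0,0,-15],0],[0,[0,0,-40],0],[0,[0,0,-50],0]]'

```text
time_s: 18.3
position: [0.4973, 0.2959, 0.1322]
tcp_rot: [[0.003, 1.0, -0.002], [1.0, -0.003, -0.001], [-0.001, -0.002, -1.0]]
force: [0.9, 0.2, 0.4]
opening: 1.005
```

```bash
python3 go.py 637 28 200 168.6
```

```text
t 18.3 p [497.3 295.9 132.2] yaw 89.82 F [0.9 0.2 0.4] open 1.005 j [19.7 33.5 93.5  0.  53.1 19.9]
shift tool [-267.5  140.5  -67.9] turn -78.78
```

Call:
servo_tool --increments '[[0,[0,0,-30],-9.8],[0,[0,0,-25],-9.8],[0,[0,0,-15],-9.8],[0,[0,0,0],-9.9],[0,[0,0,0],-9.9]]'

```text
time_s: 18.92
position: [0.4979, 0.2962, 0.2026]
tcp_rot: [[-0.759, 0.651, 0.002], [0.651, 0.759, 0.001], [-0.001, 0.002, -1.0]]
force: [0.1, 0.7, 0.5]
opening: 1.007
```

Call:
servo_tool --increments '[[0,[0,0,0],-9.9],[0,[0,0,0],-9.9],[0,[0,0,0],-9.8],[0,[0,0,0],0]]'

```text
time_s: 19.42
position: [0.4979, 0.2962, 0.202]
tcp_rot: [[-0.98, 0.199, 0.001], [0.199, 0.98, 0.0], [-0.001, 0.001, -1.0]]
force: [0.3, 0.3, 0.4]
opening: 0.998
```

```bash
python3 - <<'E'
from h import *
from cyl import cyl
for n in ["side","top"]:
    p,d=bot.capture(n); np.savez(f"{n}7.npz",p=p,d=d); cv2.imwrite(f"pics/{n}7.png",p)
    P=cloud(n,d);ok=d>0;q=p.astype(int)
    r=np.hypot(P[...,0]-.637,P[...,1]-.027)
    red=(q[...,2]-q[...,1]>70)&(q[...,2]-q[...,0]>70)&(r<.04)&ok
    Q=P[red]; T=Q[(Q[:,2]>.1)&(Q[:,2]<.108)]
    c,s,a=cv2.minAreaRect((T[:,:2]*1000).astype(np.float32)); print(n,len(T),c,s,a)
    # black dial/white ring of knob ; wheel sleeve ; tray sleeve
    r=np.hypot(P[...,0]-.4814,P[...,1]-.0596); M=ok&(r<.035)&(P[...,2]>.09)&(P[...,2]<.128)
    print("wheel sleeve",cyl(P[M],.022,[.4814,.0596]) if M.sum()>8 else M.sum(), np.percentile(P[ok&(r<.03)][:,2],98))
    r=np.hypot(P[...,0]-.498,P[...,1]-.296); M=ok&(r<.035)&(P[...,2]>.012)&(P[...,2]<.05)
    print("tray sleeve",cyl(P[M],.022,[.498,.296]) if M.sum()>8 else M.sum(),np.percentile(P[ok&(r<.03)][:,2],98))
E
python3 go.py 637 28 190 168.6
```

```text
side 31 (636.0409545898438, 26.182048797607422) (17.489694595336914, 34.07731246948242) 82.05915069580078
wheel sleeve (array([481.16248267,  60.09935677]), np.float64(1.5531760772111036), 150) 0.13693384484113794
tray sleeve (array([497.43749629, 293.76628744]), np.float64(2.2887672442508977), 111) 0.5451932098504301
top 13 (629.394775390625, 29.446941375732422) (6.595742225646973, 16.567659378051758) 88.57662200927734
wheel sleeve (array([481.446599  ,  43.70378706]), np.float64(5.189818558396859), 67) 0.13905674946799274
tray sleeve 1 0.5473658073740244
t 19.52 p [497.9 296.2 201.7] yaw 168.47 F [ 0.4 -0.   0.1] open 0.999 j [ 19.7  28.1  90.1   0.   61.8 -58.8]
shift tool [-189.9 -235.    11.7] turn -0.13
```

View pics/side7.png

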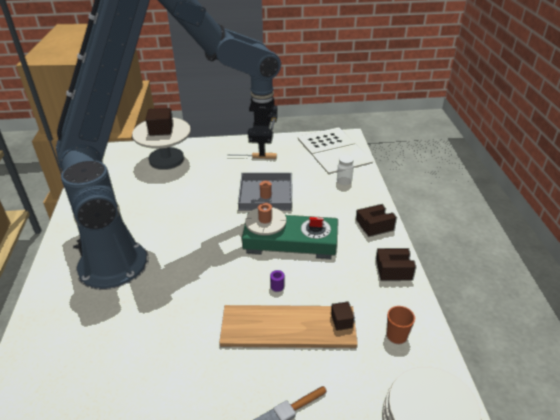

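View pics/top7.png

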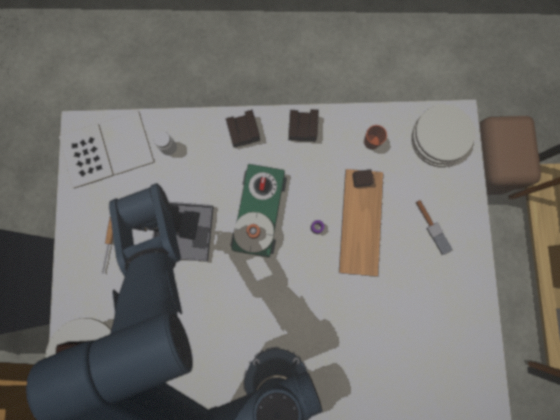

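Both sleeves are where they should be: one on the wheel at side (265,213), the other in the tray at side (266,190). The knob is untouched. I now go to the knob at about (637.5, 28).

Call:
servo_tool --increments '[[0,[-25,-30,0],0],[0,[-33,-41,0],0],[0,[-33,-41,0],0],[0,[-33,-41,0],0],[0,[-33,-41,0],0]]'

```text
time_s: 20.15
position: [0.6142, 0.0735, 0.2014]
tcp_rot: [[-0.98, 0.199, 0.0], [0.199, 0.98, 0.0], [-0.0, 0.0, -1.0]]
force: [-0.6, 0.5, -0.0]
opening: 0.997
```

Call:
servo_tool --increments '[[0,[-24,-30,0],0],[0,[-9,-10,20],0],[0,[0,0,25],0],[0,[0,0,10],0],[0,[0,0,0],0]]'

```text
time_s: 20.78
position: [0.6367, 0.0305, 0.1447]
tcp_rot: [[-0.98, 0.197, -0.003], [0.197, 0.98, 0.001], [0.003, 0.0, -1.0]]
force: [0.2, 0.1, 0.8]
opening: 0.999
```

```bash
python3 go.py 637.5 28 80 168.5
python3 - <<'E'
from h import *
p,d=bot.capture("side"); np.savez("side8.npz",p=p,d=d)
u,v=proj("side",[.6375,.028,.13])[0].astype(int)
cv2.imwrite("pics/c8.png",cv2.resize(p[v-45:v+45,u-60:u+60],None,fx=5,fy=5,interpolation=cv2.INTER_CUBIC))
E
```

```text
t 20.77 p [636.7  30.5 144.7] yaw 168.66 F [0.2 0.1 0.8] open 0.999 j [ -7.3  36.4  84.1   0.   59.7 -86. ]
shift tool [-1.5 -2.3 64.7] turn 0.16
```

View pics/c8.png

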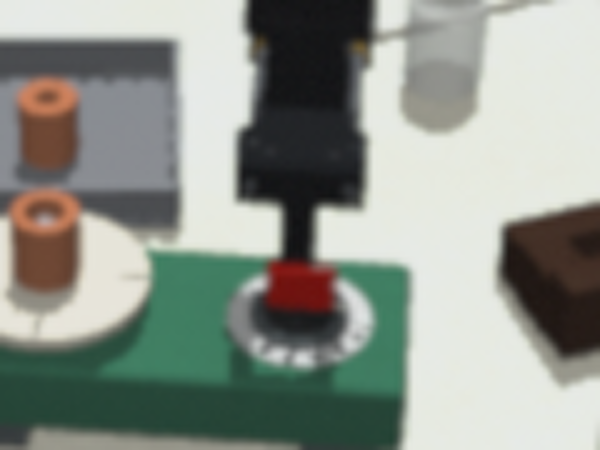

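Both sleeves stand correctly, and the fingers line up in x with the red bar at crop (302,287). I'll go down and close on it.

Call:
servo_tool --increments '[[0,[-1,-2,25],0],[0,[0,0,22],0],[0,[0,0,12],0],[0,[0,0,5],0],[0.4,[0,0,0],0]]'

```text
time_s: 21.45
position: [0.639, 0.0273, 0.0825]
tcp_rot: [[-0.98, 0.197, 0.001], [0.197, 0.98, -0.0], [-0.001, 0.0, -1.0]]
force: [0.6, 0.8, 0.8]
opening: 0.95
```

```bash
python3 go.py 637.5 28 80 168.5
```

```text
t 21.45 p [639.   27.3  82.5] yaw 168.63 F [0.6 0.8 0.8] open 0.95 j [ -7.6  41.2  86.1   0.   52.6 -86.2]
shift tool [1.6 0.4 2.5] turn 0.13
```

Call:
servo_tool --increments '[[1,[1,0,2],0],[1,[0,0,0],0],[1,[0,0,0],0],[1,[0,0,0],0],[1,[0,0,0],0]]'

```text
time_s: 22.08
position: [0.6377, 0.0273, 0.0801]
tcp_rot: [[-0.98, 0.197, 0.0], [0.197, 0.98, -0.0], [-0.0, 0.0, -1.0]]
force: [0.3, -0.4, -0.8]
opening: 0.4
```

Call:
servo_tool --increments '[[1,[0,0,0],0],[1,[0,0,0],0],[1,[0,0,0],0],[1,[0,0,0],0],[1,[0,0,0],0]]'

```text
time_s: 22.7
position: [0.6379, 0.0285, 0.08]
tcp_rot: [[-0.98, 0.198, 0.001], [0.198, 0.98, 0.002], [-0.0, 0.002, -1.0]]
force: [0.9, 6.4, -0.8]
opening: 0.152
```

```bash
python3 go.py 637.5 28 80 168.5; python3 -c "
from h import *;print(bot.read_state()['moment'])"
```

```text
t 22.7 p [637.9  28.5  80. ] yaw 168.58 F [ 0.9  6.4 -0.8] open 0.152 j [ -7.5  41.4  86.4   0.1  52.2 -86.2]
shift tool [ 0.2 -0.6  0. ] turn 0.08
[ 0.96518084 -0.32351285 -0.13794837]
```

Call:
servo_tool --increments '[[1,[0,1,0],6],[1,[0,0,0],6],[1,[0,0,0],6],[1,[0,0,0],6],[1,[0,0,0],0]]'

```text
time_s: 23.32
position: [0.638, 0.0288, 0.08]
tcp_rot: [[-0.816, 0.578, 0.0], [0.578, 0.816, 0.001], [0.0, 0.001, -1.0]]
force: [0.7, 3.8, -0.9]
opening: 0.159
```

```bash
cat > kn.py <<'E'
from h import *
p,d=bot.capture("side")
s=bot.read_state();R=s["tcp_rot"]
print("t",s["time_s"],s["position"].round(4),"yaw",np.degrees(np.arctan2(R[1,0],R[0,0])).round(2),"F",s["force"].round(1),"M",s["moment"].round(2),s["opening"].round(3))
u,v=proj("side",[.56,.045,.1])[0].astype(int)
import sys
cv2.imwrite(f"pics/{sys.argv[1]}.png",cv2.resize(p[v-40:v+40,u-65:u+65],None,fx=6,fy=6,interpolation=cv2.INTER_CUBIC))
E
python3 kn.py k1
```

```text
Traceback (most recent call last):
  File "kn.py", line 4, in <module>
    print("t",s["time_s"],s["position"].round(4),"yaw",np.degrees(np.arctan2(R[1,0],R[0,0])).round(2),"F",s["force"].round(1),"M",s["moment"].round(2),s["opening"].round(3))
                                                                                                                                                       ^^^^^^^^^^^^^^^^^^
AttributeError: 'float' object has no attribute 'round'
```

```bash
sed -i 's/s\["opening"\].round(3)/s["opening"]/' kn.py; python3 kn.py k1
```

```text
t 23.425 [0.6379 0.0288 0.08  ] yaw 144.72 F [1.6 4.  0. ] M [ 0.89 -0.37 -0.05] 0.16051448817814162
```

View pics/k1.png

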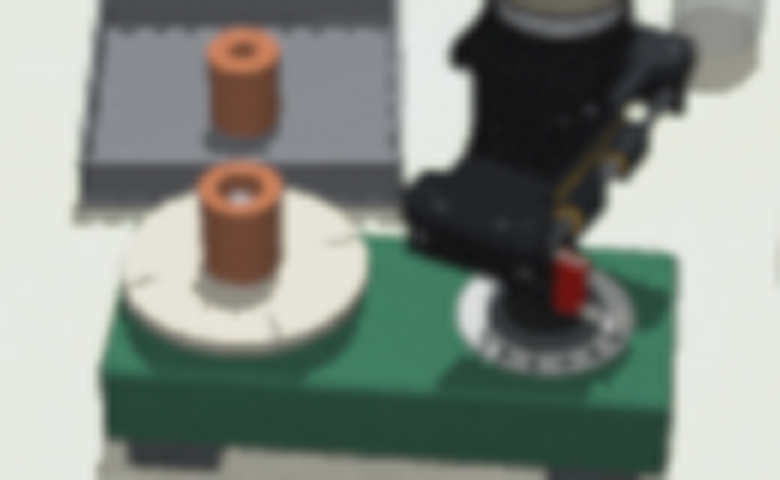

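The wheel's tick marks have moved and the knob turned about 24° with the jaws, with almost no moment left. It is in click 1. I'll rest there half a second, then turn on.

Call:
servo_tool --increments '[[1,[0,0,0],0],[1,[0,0,0],0],[1,[0,0,0],0],[1,[0,0,0],0],[1,[0,0,0],0]]'

```text
time_s: 24.05
position: [0.638, 0.0288, 0.0801]
tcp_rot: [[-0.816, 0.578, 0.0], [0.578, 0.816, 0.001], [0.0, 0.001, -1.0]]
force: [2.0, 5.7, -1.3]
opening: 0.157
```

Call:
servo_tool --increments '[[1,[0,0,0],6],[1,[0,0,0],6],[1,[0,0,0],6],[1,[0,0,0],6],[1,[0,0,0],0]]'

```text
time_s: 24.68
position: [0.6382, 0.029, 0.08]
tcp_rot: [[-0.509, 0.861, 0.001], [0.861, 0.509, 0.001], [0.0, 0.001, -1.0]]
force: [0.3, 5.7, 0.1]
opening: 0.159
```

Call:
servo_tool --increments '[[1,[0,0,0],0],[1,[0,0,0],0],[1,[0,0,0],0],[1,[0,0,0],0],[1,[0,0,0],0]]'

```text
time_s: 25.3
position: [0.6382, 0.029, 0.0801]
tcp_rot: [[-0.51, 0.86, 0.001], [0.86, 0.51, 0.001], [0.0, 0.001, -1.0]]
force: [1.8, 5.7, -0.1]
opening: 0.156
```

```bash
python3 kn.py k2
```

```text
t 25.35 [0.6382 0.029  0.08  ] yaw 120.66 F [ 1.7  5.7 -0.1] M [ 0.99 -0.43 -0.05] 0.15313964635058833
```

View pics/k2.png

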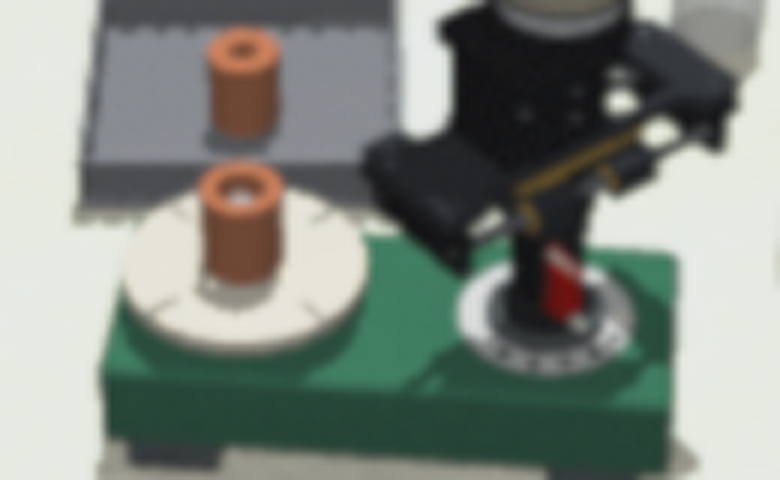

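Click 2 is reached, 47.9° in all: the wheel ticks now sit at crop (165,307) and (318,312). On to the third.

Call:
servo_tool --increments '[[1,[0,0,0],6],[1,[0,0,0],6],[1,[0,0,0],6],[1,[0,0,0],6],[1,[0,0,0],0]]'

```text
time_s: 25.98
position: [0.6385, 0.0291, 0.0801]
tcp_rot: [[-0.115, 0.993, 0.002], [0.993, 0.115, 0.001], [0.001, 0.002, -1.0]]
force: [2.2, 6.7, -1.1]
opening: 0.155
```

Call:
servo_tool --increments '[[1,[0,0,0],0],[1,[0,0,0],0],[1,[0,0,0],0],[1,[0,0,0],0],[1,[0,0,0],0]]'

```text
time_s: 26.6
position: [0.6385, 0.0291, 0.0801]
tcp_rot: [[-0.116, 0.993, 0.002], [0.993, 0.116, 0.001], [0.001, 0.002, -1.0]]
force: [2.5, 5.9, -2.1]
opening: 0.158
```

```bash
python3 kn.py k3
```

```text
t 26.65 [0.6385 0.029  0.0801] yaw 96.65 F [ 2.1  5.  -1.2] M [ 0.98 -0.44  0.  ] 0.1593504151663113
```

View pics/k3.png

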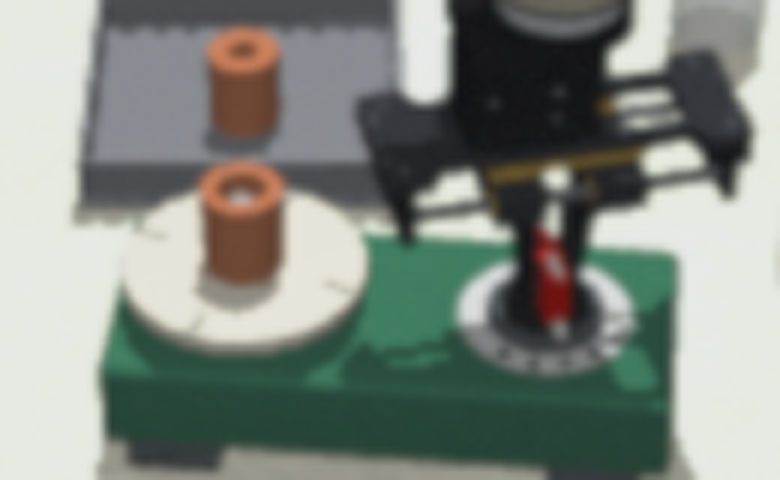

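The knob has turned 71.9°, its white end is at crop (557,325), and it is still gripped. Both sleeves are unmoved, so I hand in.

```bash
python3 -c "
from rig import bot
print(bot.hand_in())"
```

```text
the job is handed in; nothing more can be done
None
```

The job is done and handed in after about 27 s; `hand_in` gives no verdict. The wide-bore sleeve (next to the clay block) is seated on the wheel's pin and the narrow-bore one stands in the tray. The gripper still holds the knob at the third click.

- **Sleeves:** both were let go before I touched the knob. After release, the side camera put the wheel sleeve's axis within 1 mm of the pin's and its top at about 137 mm, where 135 mm is expected. The other stood near the tray centre, which I checked only in the pictures.
- **Knob:** I turned it in three steps of 24°, resting over half a second after each. The gripper turned 71.9° in all; I checked each click by picture. At the end there was almost no twisting moment, and the jaws were about 14 mm apart on the bar.
- **Grip:** at the end the wrist showed a small sideways force of about 5–6 N. The fingers' own grip force was not measured; it is fixed at half the most.
- **Disagreements:** before the first grasp the two cameras differed by about 5 mm in y. I used their mean, then corrected against the pin in the side view. A later top-camera fit put the wheel sleeve about 16 mm off in y. That fit was poor, so I discounted it in favour of the side view and the pictures.
- **Bystanders:** the clay block, brush and hand tool looked unmoved in the full pictures taken before the knob was turned.

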